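Nip a brass finial in the bench caliper and hold its lock lever

ROBOT

A 6-joint arm with a two-finger parallel gripper is mounted at the origin on the work surface. World frame = base frame: x ahead of the robot, y to its left, z up, the work surface at z = 0. Lengths are in m, angles in rad, forces in N, time in s.
With the tool pointing down it reaches from about 0.35 to 0.975 m from the base axis. Payload 4.9 kg.
Tool frame: the origin (TCP) lies at the very end of the fingers, on their centre line; the grasp point (between the pads) lies manip.grip_point_offset behind it (manip.grip_point_offset is the distance from the TCP to the grasp point, in m); z points along the fingers, y is the line along which they close (so a half turn about z gives the same grasp; the last joint's range is limited). The gripper opens to 85 mm and grips with 20 to 120 N. Pads are 22 mm wide; open, the fingers measure 114 mm over their backs; the gripper's body (76 mm by 85 mm) begins 54 mm behind the grasp point. The pads swing forward as they close: fully open they stand 13 mm farther back than shut.
Start: joints at [-1.342, 0.053, 1.613, -0, 1.476, -0.119], TCP at [0.213, -0.588, 0.204] pointing down, gripper open.
Joint ranges: [-3.01, 3.01], [-1.01, 2.22], [0.06, 2.58], [-1.02, 4.17], [0.09, 2.62], [-3.14, 3.14]. Speed limits (rad/s): [2.57, 2.57, 3.14, 3.14, 3.14, 3.14].

INTERFACE

Orientations are given as a unit quaternion [w, x, y, z].
In Python, from plant import manip gives the robot as it stands.
- The arm moves only by the shell command python3 -m crank 'ROWS' [OPENING]. ROWS is JSON, a list of rows, each an object of numbers: "x", "y", "z": the shift along the tool's x, y, z in cm; "turn": the turn about the tool's z in rad. In form: [{"x": .., "y": .., "z": .., "turn": ..}, ...]. A call has 1 to 5 rows; each row shifts and turns the commanded pose from where the row before left it, along the tool's axes as they then stand; what a row does not reach is not made up. A row lasts 1/10 s, in which the tool goes at most 50 mm and 8.59 degrees, less where a joint would pass 70% of its speed; a pose out of reach is approached as far as the arm can. A call with a gripper value outside its range is refused whole. OPENING is the opening in per cent of the stroke, from 0 (shut) to 100 (fully open), set as the call begins (- or left out, the last holds). The fingers move at their own pace and stop on an object; the grip force is fixed at half the most. Time passes only in rows, so rows that do not move let the fingers close. It gives the time, the measured TCP pose, the force, the opening and the grip force at its end, in the units of the state.
- manip.state(): the state, without advancing time (a new reading comes with each control period).
- manip.grab_frame(name): name is "side" or "top" or "wrist"; returns (picture, depth): 400x640x3 uint8, red, green, blue; 400x640 float32, m along the optical axis (not along the pixel's ray), 0 where there is no reading.
- manip.camera_model(name): a dict with "mtx" (3x3 intrinsics, pixels), "world_to_cam" (4x4, takes a point from world to camera coordinates). Camera axes: x right, y down, z forward; pixel columns grow to the right and rows downward; lengths in m; the calibration is good to about 2 mm. A picture is of the moment at which its call begins: read the wrist's pose just before it. camera_model takes no time and is no camera call; for the wrist camera it gives the pose at the moment of the call.
- manip.job_done(): hands the job in; it is judged then, once.
The state is a dict: "time": time; "joint_pos": joint angles; "joint_vel": joint speeds; "joint_efforts": joint torques, N m; "tool_pos": TCP position; "tool_rot": TCP orientation; "contact_force": force on the tool from outside, world axes, zero at the start; "ft_torque": the same for the moment, N m; "gripper_width": opening from 0.0 (shut) to 1.0 (fully open); "grasp_force": force on a finger pad.
Only numpy, scipy, OpenCV 4.12 (cv2) and the standard library are available. Lean on these libraries where they do the work, as an engineer would, in place of code of your own. Each camera call takes 0.05 s, during which the arm holds its last target. There are 200 camera calls.

TASK

Slide the bench caliper's moving jaw along until it nips the standing brass finial firmly against the fixed jaw, and leave it shut on the finial, which stays upright. Then press the caliper's spring-loaded lock lever down until it is level, no higher and no further, and keep it there: the program finishes while still holding the lever level. Leave the hammer, the brass tile and the tub where they are.

Things in the scene. Friction and masses are not known exactly. Their poses are not given: they have to be found in the camera images.
- fixture: Bench caliper bolted to the table: dark steel bed 100 mm (its x) by 420 mm (its y, -230 to +190), top at z 20. Origin on the table, on the jaws' middle line below the fixed jaw's face; z up. Along y from + to -: sliding jaw, fixed jaw, two grey pivot cheeks (y -65 to -35, tops z 102), lever pointing to -y, level post. Place and yaw vary.
- jaw (a joint): Travel of the sliding jaw in m, 0 at the open end, growing as it moves along the fixture's -y to the fixed jaw. The gap between the jaw faces is 0.120 minus this, so it reads about 0.076 with the finial nipped. Range 0 to 0.120, starts at 0 to 0.030. About 3 N of friction; stays where it is left.
- jaw_post (a point): Point on the axis of the sliding jaw's aluminium grip post, z 88 of the fixture, 13 mm below the post's top. Post 20 mm (fixture x) by 18 mm (fixture y), 46 mm clear above the grey carriage (50 mm wide in x, top z 55); its axis is 27 mm behind (+y of) the jaw's gripping face; the carriage ends 51 mm behind it. Moves with the jaw.
- finial: Turned brass finial standing loose on the bed between the jaws, 0.28 kg or so: round foot flange 44 mm in diameter and 20 mm high, narrow neck and bulb above, 52 mm tall in all. Origin at the centre of its underside, z up. It starts clear of both jaws; its foot slides on the bed when pushed.
- lever (a joint): Angle of the lock lever in rad: 0 fully raised (0.40 rad above level, its spring returns it there), growing as pressed down; 0.40 is level, 0.62 the lower stop. Pivot axis along the fixture's x at y -50, z 85. About 4 N at the pad starts it, about 9 N holds it level; let go, it rises again.
- lever_pad (a point): Centre of the top face of the lever's black press pad (36 mm wide, 52 mm long, 12 mm thick), 126 mm from the pivot along the lever; about 140 mm above the table when raised, 91 mm when level (fixture y then -176). Moves with the lever.
- hammer: Bystander: hammer lying on the table beyond the caliper, wooden handle, steel head. Origin at its underside. Leave alone.
- tile: Bystander: brass pyramid roof tile, 80 mm square and 30 mm high, on the robot's side of the caliper. Origin at the centre of its underside. Leave alone.
- tub: Bystander: open white tub of rivets, 90 by 120 by 35 mm, beyond the caliper. Origin at the centre of its underside. Leave alone.
- fixed_jaw: Steel fixed jaw on the bed, 60 mm wide (fixture x), 20 mm thick (fixture y -20 to 0), top at z 55 of the fixture. Axes as the fixture's; origin at its gripping face's foot (fixture 0, 0, 20 mm). The face looks to +y.
- level_post (a point): Middle of the top of the fixed steel post beyond the lever's tip (fixture y -218, z 91; 24 mm wide, 8 mm thick). Its top is flush with the lever's top face when the lever is level.
Things that resemble listed ones, but are neither listed nor needed, are in the scene too. Of the things like the finial, leave any that is green or turquoise; of the rest the larger one is meant.

How it is judged:
By the outcome, as a careful person would: the job done as asked, in the order asked, and still so for the second after the job is handed in, while the arm keeps its last pose, push and grip.
It also fails if it takes over 45 s, if anything falls off the work surface, if the arm or the gripper's body presses on something with over 40 N, if the wrist force passes 120 N, or if a joint passes its speed limit or range.

## Working session

There is one attempt and no reset: what is moved stays moved. The work goes in short steps, Python scripts to look and compute and a shell command to move; the robot and the scene stay as the last step left them, time stands still between calls to the robot, and variables do not carry over. Pictures are saved under pics/ and viewed, at most 10 in all, crops included, and the job is handed in when it is done.

```bash
mkdir -p pics; ls
python3 - <<'E'
from plant import manip
import cv2,numpy as np
s=manip.state(); print(s, manip.grip_point_offset)
for n in("top","side"):
    p,d=manip.grab_frame(n); cv2.imwrite(f"pics/{n}1.png",p[:,:,::-1]); np.save(f"pics/{n}1.npy",d)
    c=manip.camera_model(n); print(n,np.round(c["mtx"],1).tolist(),np.round(c["world_to_cam"],3).tolist())
E
```

```text
pics
{'time': 0.0, 'joint_pos': array([-1.34200918e+00,  5.33438648e-02,  1.61432799e+00,  5.84416121e-06,
        1.47599329e+00, -1.19002053e-01]), 'joint_vel': array([-5.61498304e-04,  1.69875623e-03, -1.50724654e-04, -8.30603839e-05,
        2.05774494e-03,  1.13508828e-03]), 'joint_efforts': array([ 4.47955235e-04, -3.93677759e+01, -3.70177674e+01, -1.52782955e-04,
        6.98031407e-03,  4.09491108e-08]), 'tool_pos': array([ 0.21285537, -0.58690092,  0.20245083]), 'tool_rot': array([-1.03484500e-03,  9.84917916e-01,  1.73019145e-01, -5.39493409e-05]), 'contact_force': array([0.3642826 , 0.16200424, 0.48314889]), 'ft_torque': array([-0.03128918,  0.01024423,  0.04275557]), 'grasp_force': 0.0, 'gripper_width': 1.0022404364241055} 0.0187
top [[480.9, 0.0, 315.7], [0.0, 480.9, 201.2], [0.0, 0.0, 1.0]] [[0.004, -1.0, -0.004, 0.015], [-0.996, -0.003, -0.087, 0.581], [0.087, 0.005, -0.996, 1.118], [0.0, 0.0, 0.0, 1.0]]
side [[496.4, 0.0, 313.8], [0.0, 496.4, 197.8], [0.0, 0.0, 1.0]] [[0.945, -0.327, -0.001, -0.523], [-0.246, -0.709, -0.661, 0.223], [0.215, 0.625, -0.751, 0.909], [0.0, 0.0, 0.0, 1.0]]
```

View pics/top1.png

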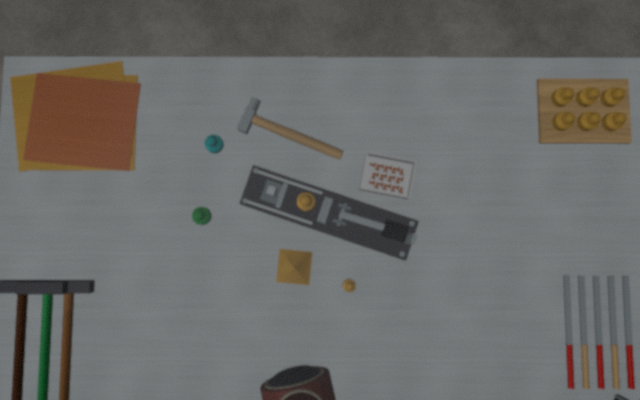

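View pics/side1.png

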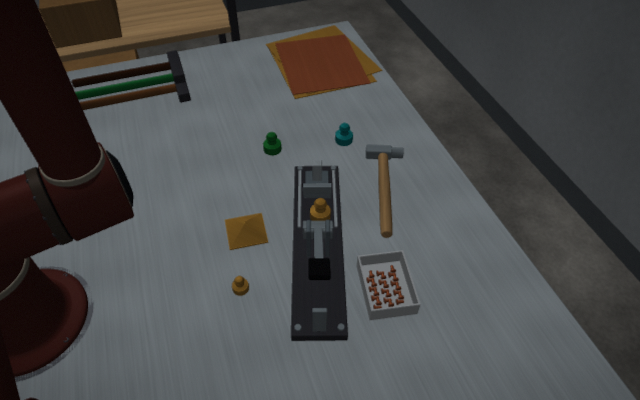

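The top view shows the caliper's bed with corners near (253,166), (418,219), (407,260) and (240,203). The sliding jaw's post is near (270,190), the finial near (306,202) and the pad near (397,230). I'll enlarge this area.

```bash
cat > h.py <<'E'
import numpy as np
from plant import manip
def at_z(name,px,z,cam=None):
    "world points of pixels on the plane(s) z"
    c=cam or manip.camera_model(name); W=np.linalg.inv(c["world_to_cam"]); K=np.linalg.inv(c["mtx"])
    out=[]
    for (u,v),zz in zip(px,np.broadcast_to(z,len(px))):
        r=W[:3,:3]@K@[u,v,1]; o=W[:3,3]; out.append(o+r*(zz-o[2])/r[2])
    return np.array(out)
def cloud(name,d,cam=None):
    c=cam or manip.camera_model(name); W=np.linalg.inv(c["world_to_cam"]); K=np.linalg.inv(c["mtx"])
    v,u=np.mgrid[:400,:640]; p=np.stack([u,v,np.ones_like(u)],-1)@K.T*d[...,None]
    return p@W[:3,:3].T+W[:3,3]
E
python3 - <<'E'
import cv2,numpy as np
from h import *
im=cv2.imread("pics/top1.png"); d=np.load("pics/top1.npy")
c=cv2.resize(im[150:270,230:430],None,fx=4,fy=4,interpolation=cv2.INTER_CUBIC); c=cv2.convertScaleAbs(c,alpha=1.6); cv2.imwrite("pics/top1c.png",c)
P=cloud("top",d)
m=(P[...,2]>.014)&(P[...,2]<.026); m[:150]=0;m[270:]=0;m[:,:230]=0;m[:,430:]=0
m&=im.max(2)<90
print(m.sum(), np.median(P[m][:,2]))
q=P[m][:,:2].astype(np.float32); r=cv2.minAreaRect(q); print(r); 
for u,v in [(270,190),(306,202),(325,210),(397,230),(343,215)]: print((u,v),np.round(P[v,u],3))
E
```

```text
4629 0.019338477054371195
((0.5554860234260559, -0.013721853494644165), (0.4194891154766083, 0.09956777840852737), 71.42050170898438)
(270, 190) [0.599 0.118 0.1  ]
(306, 202) [0.482 0.012 1.164]
(325, 210) [ 0.558 -0.005  0.056]
(397, 230) [ 0.51  -0.156  0.145]
(343, 215) [ 0.545 -0.045  0.092]
```

View pics/top1c.png

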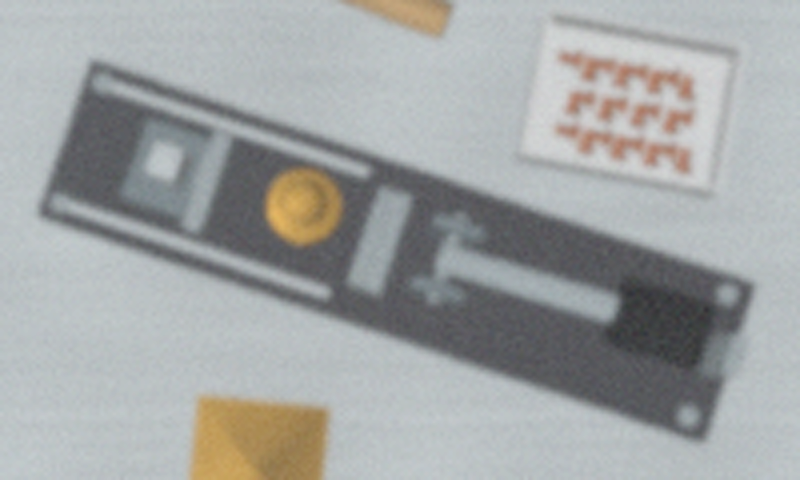

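The bed rectangle fits at 419×100 mm, as specified. That puts the fixture origin at (0.562, 0.005), with its +y along (0.319, 0.948). The post top is at fixture y≈0.119, x≈0. I'll push it from behind with shut fingers, and turn the tool first.

```bash
python3 -m crank '[{"turn":-0.149},{"turn":-0.149},{"turn":-0.149},{"turn":-0.149},{"turn":-0.149}]' 0; python3 -m crank '[{"turn":-0.149}]'
cat >> h.py <<'E'
O=np.array([.5619,.0052,0]);a=np.deg2rad(-18.58);F=np.array([[np.cos(a),-np.sin(a),0],[np.sin(a),np.cos(a),0],[0,0,1]])
from scipy.spatial.transform import Rotation as R
def fix(p): return (np.asarray(p)-O)@F
def go(f):
    s=manip.state(); r=R.from_quat(s["tool_rot"],scalar_first=True)
    print("tool shift cm",np.round(r.inv().apply(O+F@np.array(f)-s["tool_pos"])*100,2),"tool x in fixture",np.round(F.T@r.as_matrix()[:,0],4),"f",np.round(fix(s["tool_pos"]),4),"F",np.round(F.T@s["contact_force"],1),"t",round(s["time"],2))
E
python3 - <<'E'
from h import *
d=np.load("pics/top1.npy");P=cloud("top",d)
print("post",fix(at_z("top",[(270.6,189.7)],.101)),"finial",fix(at_z("top",[(305.8,201.5)],.055)))
m=(P[...,2]>.095)&(P[...,2]<.108); m[:150]=0;m[215:]=0;m[:,:250]=0;m[:,300:]=0
q=fix(P[m]); print("post top",m.sum(),q.min(0),q.max(0),np.median(q,0))
go([0,.16,.2])
E
```

```text
post [[0.00032517 0.11785843 0.101     ]] finial [[0.00401461 0.03754882 0.055     ]]
post top 72 [-0.01025057  0.10842357  0.09530379] [0.00934254 0.12668126 0.10452486] [-0.00065534  0.11756707  0.10011487]
tool shift cm [ 62.96 -56.29   0.37] tool x in fixture [7.825e-01 6.226e-01 2.000e-04] f [-0.1421 -0.6725  0.2026] F [ 0.5 -0.5 -0.2] t 0.1schema error: expected keys x, y, z, turn
schema error: expected keys x, y, z, turn
```

```bash
T='{"x":0,"y":0,"z":0,"turn":-0.149}'; python3 -m crank '[{"x":0,"y":0,"z":0,"turn":-0.149},{"x":0,"y":0,"z":0,"turn":-0.149},{"x":0,"y":0,"z":0,"turn":-0.149},{"x":0,"y":0,"z":0,"turn":-0.149},{"x":0,"y":0,"z":0,"turn":-0.149}]' 0; python3 -m crank '[{"x":0,"y":0,"z":0,"turn":-0.149},{"x":0,"y":0,"z":0,"turn":0}]'
python3 -c "
from h import *
go([0,.16,.2])"
```

```text
time: 0.6
tool_pos: [0.2129, -0.5872, 0.203]
tool_rot: [-0.001, 0.853, 0.522, 0.0]
contact_force: [0.3, -0.1, 0.7]
gripper_width: 0.147
grasp_force: 0.0
time: 0.8
tool_pos: [0.2129, -0.5872, 0.203]
tool_rot: [-0.001, 0.813, 0.582, 0.0]
contact_force: [-0.1, -0.2, 0.4]
gripper_width: -0.006
grasp_force: 0.0
tool shift cm [83.34 13.79  0.38] tool x in fixture [0.005 1.    0.001] f [-0.142  -0.6727  0.203 ] F [ 0.  -0.2  0.4] t 0.8
```

```bash
python3 -m crank '[{"x":4.8,"y":0.8,"z":0,"turn":0},{"x":4.8,"y":0.8,"z":0,"turn":0},{"x":4.8,"y":0.8,"z":0,"turn":0},{"x":4.8,"y":0.8,"z":0,"turn":0},{"x":4.8,"y":0.8,"z":0,"turn":0}]'; python3 -m crank '[{"x":4.8,"y":0.8,"z":0,"turn":0},{"x":4.8,"y":0.8,"z":0,"turn":0},{"x":4.8,"y":0.8,"z":0,"turn":0},{"x":4.8,"y":0.8,"z":0,"turn":0},{"x":4.8,"y":0.8,"z":0,"turn":0}]' >/dev/null;  python3 -m crank '[{"x":4.8,"y":0.8,"z":0,"turn":0},{"x":4.8,"y":0.8,"z":0,"turn":0},{"x":4.8,"y":0.8,"z":0,"turn":0},{"x":4.8,"y":0.8,"z":0,"turn":0},{"x":4.8,"y":0.8,"z":0,"turn":0}]'
python3 -c "
from h import *
go([0,.16,.2])"
```

```text
time: 1.3
tool_pos: [0.3288, -0.3715, 0.2034]
tool_rot: [-0.0, 0.815, 0.58, 0.0]
contact_force: [0.0, -0.2, 0.1]
gripper_width: -0.0
grasp_force: 0.0
time: 2.3
tool_pos: [0.5597, 0.0571, 0.2036]
tool_rot: [0.0, 0.814, 0.58, -0.0]
contact_force: [0.2, -0.7, -0.2]
gripper_width: 0.0
grasp_force: 0.0
tool shift cm [11.16  1.77  0.35] tool x in fixture [ 8.e-03  1.e+00 -2.e-04] f [-0.0186  0.0485  0.2036] F [ 0.4 -0.6 -0.2] t 2.3
```

```bash
python3 -m crank '[{"x":4.8,"y":0.8,"z":0,"turn":0},{"x":4.8,"y":0.8,"z":0,"turn":0},{"x":0,"y":0,"z":0,"turn":0},{"x":0,"y":0,"z":0,"turn":0}]'
python3 -c "
from h import *
go([0,.15,.071])"
```

```text
time: 2.7
tool_pos: [0.6051, 0.1416, 0.2028]
tool_rot: [-0.0, 0.813, 0.582, -0.001]
contact_force: [-0.0, -0.1, -0.4]
gripper_width: 0.001
grasp_force: 0.0
tool shift cm [ 0.71  0.26 13.18] tool x in fixture [ 0.0052  1.     -0.0011] f [-0.0025  0.1431  0.2028] F [-0.  -0.1 -0.4] t 2.7
```

```bash
python3 -m crank '[{"x":0.7,"y":0.2,"z":3.5,"turn":0},{"x":0,"y":0,"z":4,"turn":0},{"x":0,"y":0,"z":3.7,"turn":0},{"x":0,"y":0,"z":2,"turn":0},{"x":0,"y":0,"z":0,"turn":0}]'
python3 - <<'E'
from h import *
import cv2
go([0,.15,.071])
p,d=manip.grab_frame("side"); cv2.imwrite("pics/side2.png",cv2.convertScaleAbs(cv2.resize(p[130:350,230:430,::-1],None,fx=2.7,fy=2.7,interpolation=cv2.INTER_CUBIC),alpha=1.7))
E
```

```text
time: 3.2
tool_pos: [0.6058, 0.1448, 0.0672]
tool_rot: [-0.002, 0.814, 0.58, -0.004]
contact_force: [-1.0, -0.2, -0.6]
gripper_width: 0.001
grasp_force: 0.0
tool shift cm [ 0.37  0.28 -0.38] tool x in fixture [ 0.0081  1.     -0.0039] f [-0.0029  0.1463  0.0672] F [-0.9 -0.5 -0.6] t 3.2
```

View pics/side2.png

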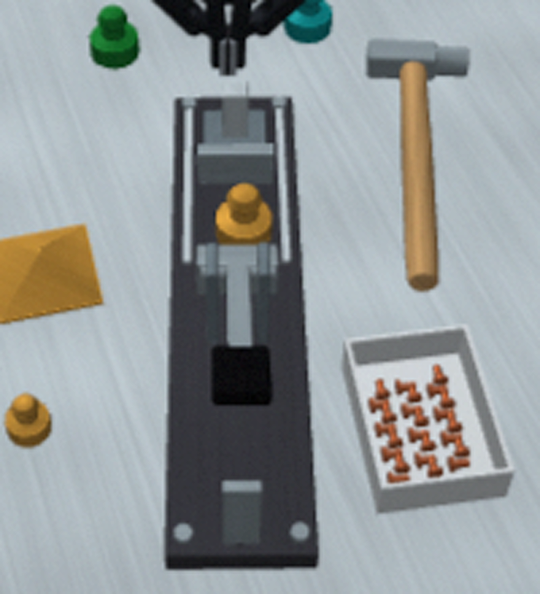

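The shut fingers stand behind the post, about 3 mm to the −x side. The finial is between the jaws. I'll push along −y.

```bash
python3 -m crank '[{"x":-0.5,"y":0.3,"z":-0.3,"turn":0},{"x":-0.6,"y":0,"z":0,"turn":0},{"x":-0.6,"y":0,"z":0,"turn":0},{"x":-0.6,"y":0,"z":0,"turn":0},{"x":-0.6,"y":0,"z":0,"turn":0}]';  python3 -m crank '[{"x":-0.6,"y":0,"z":0,"turn":0},{"x":-0.5,"y":0,"z":0,"turn":0},{"x":-0.4,"y":0,"z":0,"turn":0},{"x":-0.3,"y":0,"z":0,"turn":0},{"x":0,"y":0,"z":0,"turn":0}]'
python3 -c "
from h import *
go([0,.091,.071])"
```

```text
time: 3.75
tool_pos: [0.603, 0.1177, 0.0753]
tool_rot: [0.0, 0.813, 0.582, 0.0]
contact_force: [-0.3, -0.1, -0.6]
gripper_width: -0.001
grasp_force: 0.0
time: 4.25
tool_pos: [0.597, 0.101, 0.0746]
tool_rot: [-0.0, 0.813, 0.582, -0.0]
contact_force: [1.0, 0.0, 0.1]
gripper_width: 0.001
grasp_force: 0.0
tool shift cm [-1.1  -0.27  0.36] tool x in fixture [ 0.0051  1.     -0.    ] f [0.0028 0.102  0.0746] F [0.9 0.3 0.1] t 4.25
```

```bash
python3 -m crank '[{"x":-0.4,"y":-0.2,"z":0.2,"turn":0},{"x":-0.4,"y":0,"z":0,"turn":0}]'
python3 - <<'E'
from h import *
import cv2
go([0,.091,.071])
p,d=manip.grab_frame("side"); cv2.imwrite("pics/side3.png",cv2.convertScaleAbs(cv2.resize(p[130:350,230:430,::-1],None,fx=2.7,fy=2.7,interpolation=cv2.INTER_CUBIC),alpha=1.7))
E
```

```text
time: 4.45
tool_pos: [0.5921, 0.0943, 0.0722]
tool_rot: [-0.0, 0.813, 0.582, -0.0]
contact_force: [-0.4, 0.2, -0.2]
gripper_width: -0.002
grasp_force: 0.0
tool shift cm [-0.31 -0.02  0.12] tool x in fixture [ 4.2e-03  1.0e+00 -3.0e-04] f [0.0003 0.0941 0.0722] F [-0.5  0.  -0.2] t 4.45
```

View pics/side3.png

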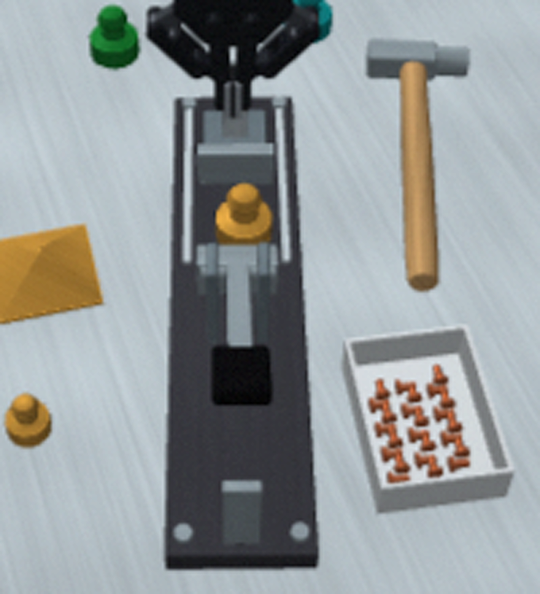

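The jaw has not moved: its face is still at (236,150), and the fingertips are at about (233,110). By my numbers they should already be inside the post, so I'll check the frames against each other.

Run:
```python
from h import *
import cv2
c=manip.camera_model("side"); t=manip.state()["tool_pos"]
def proj(p): q=c["world_to_cam"]@np.r_[p,1]; return c["mtx"]@(q[:3]/q[2])
f=lambda p: O+F@np.array(p)
for n,p in dict(tcp=t,posttop=f([0,.1176,.101]),jawface=f([0,.0906,.055]),fixtop=f([0,0,.055]),pad=f([0,-.166,.140]),endA=f([-.05,.19,.02]),endB=f([.05,-.23,.02])).items():
    q=proj(p); print(n,"crop",np.round((q[:2]-[230,130])*2.7,0))
d0=np.load("pics/side1.npy"); P=fix(cloud("side",d0))
for u,v in [(317,186),(317,174),(320,202),(318,268),(319,312)]: print((u,v),np.round(P[v,u],3))
p,d=manip.grab_frame("top"); P=fix(cloud("top",d))
cv2.imwrite("pics/top4.png",cv2.convertScaleAbs(cv2.resize(p[140:270,230:430,::-1],None,fx=4,fy=4,interpolation=cv2.INTER_CUBIC),alpha=1.6))
```

```text
tcp crop [234. 136.]
posttop crop [233.  87.]
jawface crop [233. 154.]
fixtop crop [235. 244.]
pad crop [239. 369.]
endA crop [173.  96.]
endB crop [316. 555.]
(317, 186) [0.001 0.093 0.055]
(317, 174) [0.001 0.109 0.075]
(320, 202) [0.007 0.034 0.071]
(318, 268) [-0.001 -0.173  0.146]
(319, 312) [ 0.    -0.221  0.088]
```

View pics/top4.png

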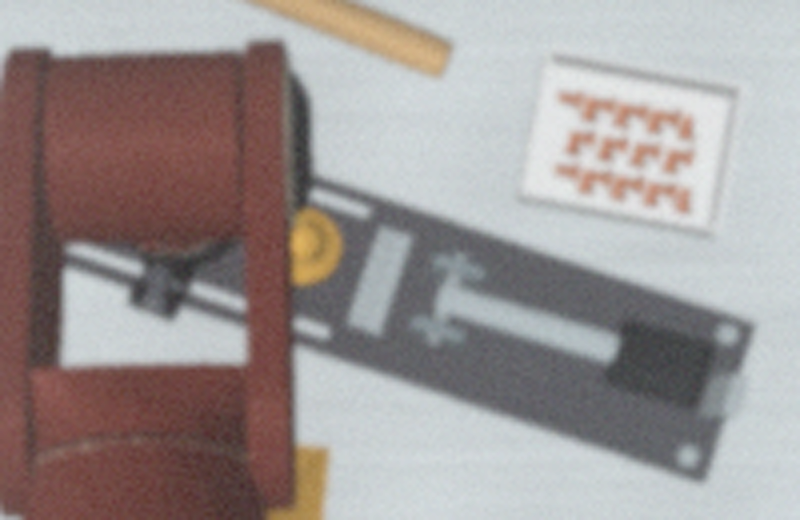

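Run:
```python
from h import *
import cv2
c=manip.camera_model("side")
def proj(p): q=c["world_to_cam"]@np.r_[p,1]; return np.round((c["mtx"]@(q[:3]/q[2]))[:2],1)
f=lambda p: O+F@np.array(p)
print("tcp at side2",proj(f([-.0029,.1463,.0672])), "now", proj(manip.state()["tool_pos"]),manip.state()["time"])
p,d=manip.grab_frame("side"); P=fix(cloud("side",d))
cv2.imwrite("pics/side5.png",cv2.convertScaleAbs(cv2.resize(p[130:210,270:370,::-1],None,fx=7,fy=7,interpolation=cv2.INTER_CUBIC),alpha=2.2))
for v in range(150,196,3): print(v,[np.round(P[v,u]*1000).astype(int).tolist() for u in (313,316,319)])
```

```text
tcp at side2 [314.8 164.2] now [316.7 180.1] 4.55
150 [[-7, 77, 175], [1, 263, 0], [4, 77, 174]]
153 [[-7, 84, 160], [1, 250, 2], [5, 83, 160]]
156 [[-7, 80, 156], [-1, 98, 138], [5, 82, 154]]
159 [[-7, 83, 144], [-11, -621, 829], [5, 80, 147]]
162 [[-7, 83, 136], [-1, 83, 136], [5, 82, 137]]
165 [[-7, 85, 126], [-1, 84, 127], [5, 88, 123]]
168 [[-7, 85, 117], [-1, 81, 121], [5, 87, 115]]
171 [[-7, 84, 110], [-1, 82, 112], [6, 111, 82]]
174 [[-7, 109, 76], [-1, 109, 76], [6, 108, 76]]
177 [[-7, 110, 65], [-1, 106, 69], [6, 108, 67]]
180 [[-7, 111, 55], [-1, 108, 58], [6, 107, 58]]
183 [[-7, 99, 58], [-1, 102, 55], [6, 101, 55]]
186 [[-7, 90, 58], [-1, 94, 54], [5, 93, 55]]
189 [[-7, 91, 48], [-1, 93, 46], [6, 94, 44]]
192 [[-7, 90, 39], [-1, 94, 35], [6, 91, 38]]
195 [[-7, 91, 29], [-1, 90, 30], [6, 92, 27]]
```

View pics/side5.png

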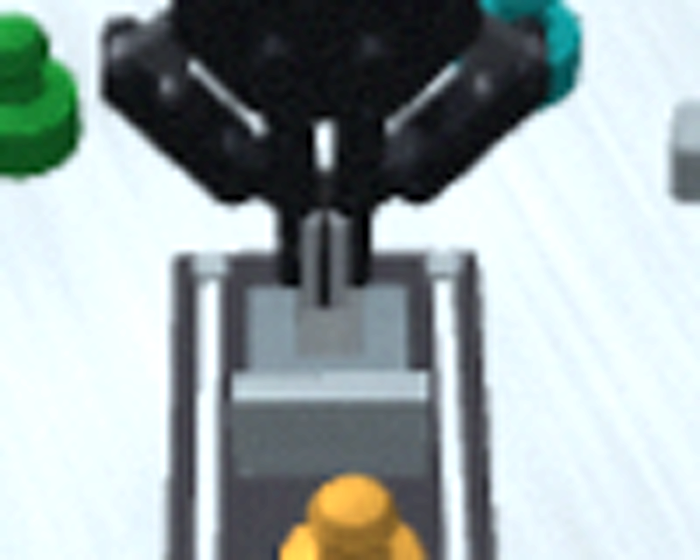

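The fingertips have passed over the post. Depth puts their front at y≈83 mm and their ends at z≈105–110 mm, while the reported TCP z is 72 mm. The x and y readings agree, but z is off by about 35 mm. I'll check this with the wrist camera before moving.

Run:
```python
from h import *
import cv2
s=manip.state(); print(s["tool_pos"],s["gripper_width"],s["joint_pos"])
cam=manip.camera_model("wrist"); p,d=manip.grab_frame("wrist"); P=fix(cloud("wrist",d,cam))
print("cam pos f",fix(np.linalg.inv(cam["world_to_cam"])[:3,3]))
for v in range(20,400,60): print(v,[np.round(P[v,u]*1000).astype(int).tolist() if d[v,u]>0 else None for u in (40,140,240,320,400,500,600)])
cv2.imwrite("pics/wrist6.png",p[:,:,::-1])
```

```text
[0.59255432 0.09416079 0.07262097] 0.001376758765498153 [3.35951629e-02 1.08809786e-01 1.78100535e+00 1.52399824e-05
 1.25188839e+00 3.62837750e-01]
cam pos f [0.00109656 0.17937669 0.24298322]
20 [[-197, 232, -1], [-126, 232, -1], [-54, 231, 0], [2, 231, 1], [59, 230, 1], [130, 230, 0], [187, 226, 17]]
80 [[-208, 192, 0], [-134, 192, -1], [-58, 192, 1], [2, 191, 0], [62, 191, 1], [137, 191, 0], [213, 190, -1]]
140 [[-222, 148, 0], [-142, 148, 0], [-62, 147, 0], [2, 149, 19], [65, 147, 2], [146, 146, -1], [225, 146, 1]]
200 [[-238, 97, 0], [-153, 97, 0], [-67, 96, 0], [1, 127, 89], [70, 96, 0], [142, 103, 21], [242, 94, -1]]
260 [[-257, 39, 0], [-158, 44, 10], [-72, 38, 0], [1, 106, 117], [75, 37, 0], [149, 52, 26], [259, 36, 0]]
320 [[-276, -28, 1], [-172, -22, 9], [-27, 106, 158], [1, 89, 138], [29, 106, 158], [180, -31, 0], [280, -32, 0]]
380 [[-302, -108, 0], [-48, 107, 182], [-28, 84, 162], [1, 105, 181], [29, 86, 165], [50, 106, 182], [305, -113, -2]]
```

View pics/wrist6.png

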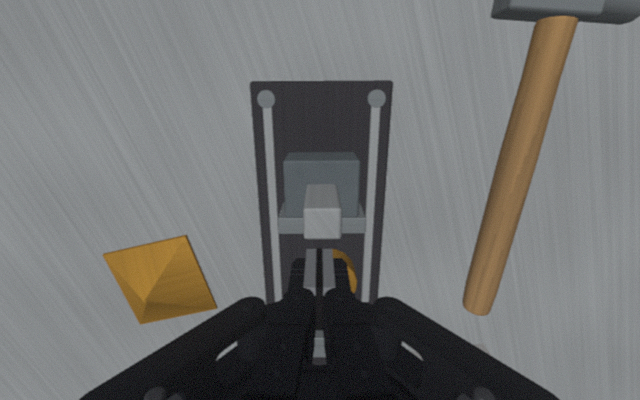

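The wrist camera's model is consistent, since it reads the table at z=0. The fingers really do end about 31 mm above the stated TCP, and they now hang in front of the post. I'll treat the real tip as z+0.031, so the next moves are to rise, go back behind the post, and descend lower.

```bash
python3 -m crank '[{"x":0,"y":0,"z":-2.5,"turn":0},{"x":1.5,"y":0,"z":0,"turn":0},{"x":3.0,"y":0,"z":0,"turn":0},{"x":1.5,"y":0,"z":0,"turn":0},{"x":0,"y":0,"z":0,"turn":0}]' >/dev/null; python3 -m crank '[{"x":0,"y":0,"z":0,"turn":0},{"x":0,"y":0,"z":2.0,"turn":0},{"x":0,"y":0,"z":2.0,"turn":0},{"x":0,"y":0,"z":1.4,"turn":0},{"x":0,"y":0,"z":0,"turn":0}]'
python3 - <<'E'
from h import *
import cv2
go([0,.14,.042])
E
```

```text
time: 5.65
tool_pos: [0.6096, 0.1501, 0.0405]
tool_rot: [-0.001, 0.814, 0.581, -0.003]
contact_force: [0.2, 0.6, -0.8]
gripper_width: -0.001
grasp_force: 0.0
tool shift cm [-1.26  0.1  -0.15] tool x in fixture [ 0.0055  1.     -0.0027] f [-0.0009  0.1526  0.0405] F [ 0.   0.6 -0.8] t 5.65
```

Contact is expected at y≈0.138, so I'll push slowly from here.

```bash
for i in 1; do python3 -m crank '[{"x":-0.5,"y":0.1,"z":-0.2,"turn":0},{"x":-0.6,"y":0,"z":0,"turn":0},{"x":-0.6,"y":0,"z":0,"turn":0},{"x":-0.6,"y":0,"z":0,"turn":0},{"x":-0.6,"y":0,"z":0,"turn":0}]'; done;  python3 -m crank '[{"x":-0.5,"y":0,"z":0,"turn":0},{"x":-0.5,"y":0,"z":0,"turn":0},{"x":-0.4,"y":0,"z":0,"turn":0},{"x":-0.3,"y":0,"z":0,"turn":0}]'
python3 -c "
from h import *
go([0,.091,.042])"
```

```text
time: 6.15
tool_pos: [0.6048, 0.1234, 0.0473]
tool_rot: [0.0, 0.813, 0.582, 0.002]
contact_force: [1.7, 2.4, 2.4]
gripper_width: -0.003
grasp_force: 1.7
time: 6.55
tool_pos: [0.5982, 0.107, 0.0458]
tool_rot: [0.0, 0.813, 0.582, 0.0]
contact_force: [1.8, 2.9, 2.5]
gripper_width: -0.0
grasp_force: 1.6
tool shift cm [-1.7  -0.19  0.38] tool x in fixture [4.9e-03 1.0e+00 2.0e-04] f [0.002  0.108  0.0458] F [0.8 3.4 2.5] t 6.55
```

```bash
python3 -m crank '[{"x":-0.4,"y":-0.1,"z":0.1,"turn":0},{"x":-0.4,"y":0,"z":0,"turn":0},{"x":-0.3,"y":0,"z":0,"turn":0},{"x":-0.2,"y":0,"z":0,"turn":0}]'|grep force; python3 -m crank '[{"x":-0.15,"y":0,"z":0,"turn":0}]'|grep force;python3 -m crank '[{"x":-0.15,"y":0,"z":0,"turn":0}]'|grep force
python3 -c "
from h import *
go([0,.091,.042])"
```

```text
contact_force: [3.3, 5.0, 1.6]
grasp_force: 2.5
contact_force: [3.6, 4.2, 2.9]
grasp_force: 2.5
contact_force: [4.2, 3.7, 2.8]
grasp_force: 2.5
tool shift cm [-0.19 -0.14  0.31] tool x in fixture [0.0046 1.     0.0015] f [0.0014 0.0928 0.0451] F [2.8 4.8 2.8] t 7.15
```

```bash
for i in 1; do python3 -m crank '[{"x":-0.1,"y":0,"z":0,"turn":0}]'|grep contact; python3 -m crank '[{"x":-0.1,"y":0,"z":0,"turn":0}]'|grep contact; python3 -m crank '[{"x":-0.1,"y":0,"z":0,"turn":0}]'|grep contact; done
python3 -c "
from h import *
go([0,.091,.042])"
```

```text
contact_force: [4.1, 3.6, 2.6]
contact_force: [4.0, 3.1, 2.2]
contact_force: [5.9, 7.7, 2.1]
tool shift cm [ 0.07 -0.14  0.32] tool x in fixture [0.0048 1.     0.0025] f [0.0014 0.0903 0.0452] F [3.2 9.1 2.1] t 7.45
```

Contact: the push force is rising at y≈0.0905, the nip position I expected. I'll press a little more.

```bash
python3 -m crank '[{"x":-0.1,"y":0,"z":0,"turn":0}]'|grep contact; python3 -m crank '[{"x":-0.1,"y":0,"z":0,"turn":0}]'|grep contact; python3 -m crank '[{"x":0,"y":0,"z":0,"turn":0}]'|grep contact
python3 -c "
from h import *
go([0,.091,.042])"
```

```text
contact_force: [6.6, 11.1, 0.5]
contact_force: [7.8, 13.9, 0.7]
contact_force: [5.8, 11.8, 0.7]
tool shift cm [ 0.07 -0.14  0.33] tool x in fixture [0.0048 1.     0.0066] f [0.0014 0.0903 0.0453] F [ 1.7 13.1  0.7] t 7.75
```

```bash
python3 -m crank '[{"x":-0.15,"y":0,"z":0,"turn":0},{"x":-0.15,"y":0,"z":0,"turn":0},{"x":0,"y":0,"z":0,"turn":0}]'|grep contact; python3 -m crank '[{"x":0.6,"y":0,"z":0,"turn":0},{"x":1,"y":0,"z":0,"turn":0},{"x":1,"y":0,"z":0,"turn":0},{"x":0,"y":0,"z":-4,"turn":0},{"x":0,"y":0,"z":-4,"turn":0}]'
python3 -m crank '[{"x":0,"y":0,"z":-4,"turn":0},{"x":0,"y":0,"z":-3,"turn":0},{"x":0,"y":0,"z":0,"turn":0}]'
python3 -c "
from h import *
go([0,-.226,.14])"
```

```text
contact_force: [10.5, 18.9, -3.1]
time: 8.55
tool_pos: [0.5957, 0.1095, 0.1227]
tool_rot: [-0.001, 0.813, 0.582, -0.003]
contact_force: [0.7, 0.0, -0.1]
gripper_width: -0.002
grasp_force: 0.0
time: 8.85
tool_pos: [0.6008, 0.1096, 0.2009]
tool_rot: [0.003, 0.813, 0.582, 0.004]
contact_force: [0.7, -0.1, 0.1]
gripper_width: -0.0
grasp_force: 0.0
tool shift cm [-33.75  -0.24   5.99] tool x in fixture [0.0049 1.     0.0029] f [0.0036 0.1113 0.2009] F [0.7 0.1 0.1] t 8.85
```

```bash
python3 -m crank '[{"x":-4.8,"y":0,"z":0,"turn":0},{"x":-4.8,"y":0,"z":0,"turn":0},{"x":-4.8,"y":0,"z":0,"turn":0},{"x":-4.8,"y":0,"z":0,"turn":0},{"x":-4.8,"y":0,"z":0,"turn":0}]' >/dev/null; python3 -m crank '[{"x":-4.8,"y":0,"z":0,"turn":0},{"x":-4.8,"y":-0.2,"z":0,"turn":0},{"x":0,"y":0,"z":3,"turn":0},{"x":0,"y":0,"z":0,"turn":0}]'
python3 - <<'E'
from h import *
import cv2
go([0,-.226,.070])
p,d=manip.grab_frame("top"); P=fix(cloud("top",d))
cv2.imwrite("pics/top7.png",cv2.convertScaleAbs(cv2.resize(p[140:270,230:430,::-1],None,fx=4,fy=4,interpolation=cv2.INTER_CUBIC),alpha=1.6))
q=P[150:230,240:320].reshape(-1,3); m=(abs(q[:,2]-.1)<.005)&(q[:,1]>.03); print("post top",m.sum(),np.median(q[m],0),q[m].min(0),q[m].max(0))
E
```

```text
time: 9.75
tool_pos: [0.4837, -0.2073, 0.1592]
tool_rot: [-0.005, 0.814, 0.581, -0.002]
contact_force: [-0.2, 0.9, -1.4]
gripper_width: 0.003
grasp_force: 0.0
tool shift cm [0.03 0.73 8.91] tool x in fixture [0.0078 1.     0.002 ] f [-0.0064 -0.2264  0.1592] F [-0.5  0.8 -1.4] t 9.75
post top 73 [-0.00063168  0.0703681   0.10026199] [-0.01020592  0.06184593  0.09643196] [0.00962334 0.0795288  0.10330241]
```

View pics/top7.png

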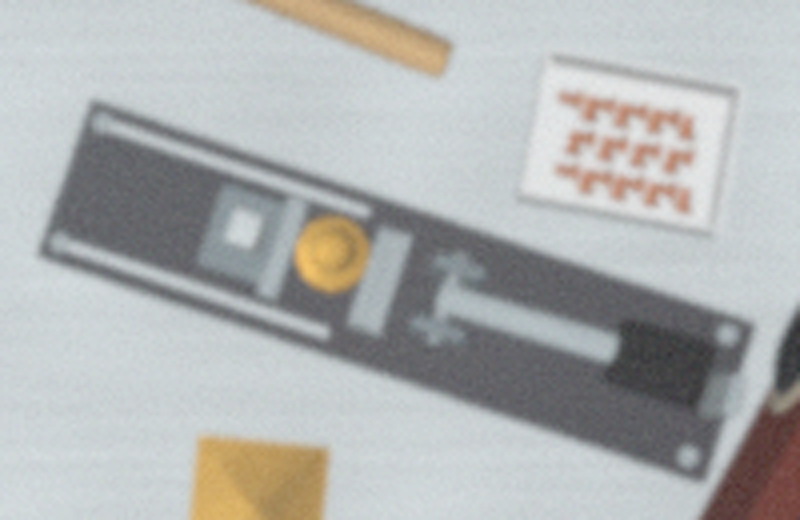

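The jaw is nipped: the post is at y=0.0704, so the jaw reads about 0.076. The finial stands at (333,254) between the jaws. Next I'll touch the fixed level post (z 91 mm) lightly to calibrate the real fingertip height.

```bash
python3 -m crank '[{"x":0,"y":0.6,"z":3,"turn":0},{"x":0,"y":0,"z":3,"turn":0},{"x":0,"y":0,"z":1.3,"turn":0},{"x":0,"y":0,"z":0,"turn":0}]' | grep -E "pos|contact"; for s in 1; do python3 -m crank '[{"x":0,"y":0,"z":0.3,"turn":0},{"x":0,"y":0,"z":0,"turn":0}]'| grep -E "pos|contact"; python3 -m crank '[{"x":0,"y":0,"z":0.3,"turn":0},{"x":0,"y":0,"z":0,"turn":0}]'| grep -E "pos|contact"; done
python3 -c "
from h import *
go([0,-.226,.060])"
```

```text
tool_pos: [0.4919, -0.208, 0.0896]
contact_force: [-0.2, 0.2, 0.7]
tool_pos: [0.4941, -0.21, 0.0903]
contact_force: [-0.4, 0.7, 0.7]
tool_pos: [0.4934, -0.21, 0.0864]
contact_force: [0.2, -0.2, 0.6]
tool shift cm [-0.02 -0.37  2.64] tool x in fixture [ 4.7e-03  1.0e+00 -3.0e-04] f [ 0.0037 -0.2258  0.0864] F [ 0.3 -0.2  0.6] t 10.6
```

```bash
python3 -m crank '[{"x":0,"y":-0.3,"z":0.8,"turn":0},{"x":0,"y":0,"z":0.8,"turn":0},{"x":0,"y":0,"z":0,"turn":0},{"x":0,"y":0,"z":0,"turn":0}]' | grep -E "pos|contact"; python3 -m crank '[{"x":0,"y":0,"z":0.3,"turn":0},{"x":0,"y":0,"z":0,"turn":0}]'| grep -E "pos|contact"; python3 -m crank '[{"x":0,"y":0,"z":0.2,"turn":0},{"x":0,"y":0,"z":0,"turn":0}]'| grep -E "pos|contact"; python3 -m crank '[{"x":0,"y":0,"z":0.2,"turn":0},{"x":0,"y":0,"z":0,"turn":0}]'| grep -E "pos|contact"
python3 -c "
from h import *
go([0,-.226,.060])"
```

```text
tool_pos: [0.4898, -0.2086, 0.069]
contact_force: [-0.7, 0.2, -0.1]
tool_pos: [0.4902, -0.2088, 0.0664]
contact_force: [0.1, -0.2, -0.5]
tool_pos: [0.4902, -0.2088, 0.0645]
contact_force: [0.5, -0.4, 0.2]
tool_pos: [0.4906, -0.209, 0.0634]
contact_force: [-0.8, 1.4, 4.4]
tool shift cm [-0.02 -0.07  0.34] tool x in fixture [ 4.7e-03  1.0e+00 -1.0e-04] f [ 0.0007 -0.2258  0.0634] F [-1.2  1.1  4.4] t 11.6
```

The level post is felt at TCP z=0.0634, so the lever will be level when the TCP stands at about 0.0634 above the pad. Rising and moving over the pad.

```bash
python3 -m crank '[{"x":0,"y":0,"z":-3,"turn":0},{"x":0,"y":0,"z":-4,"turn":0},{"x":0,"y":0,"z":-3,"turn":0},{"x":2.5,"y":0,"z":0,"turn":0},{"x":2.5,"y":0,"z":0,"turn":0}]' | grep -E "contact"; python3 -m crank '[{"x":0,"y":0,"z":0,"turn":0},{"x":0,"y":0,"z":1.5,"turn":0},{"x":0,"y":0,"z":1.5,"turn":0},{"x":0,"y":0,"z":1,"turn":0},{"x":0,"y":0,"z":0,"turn":0}]' 
python3 -c "
from h import *
go([0,-.176,.0634])"
```

```text
contact_force: [0.3, -0.5, 0.2]
time: 12.6
tool_pos: [0.5048, -0.1611, 0.1197]
tool_rot: [-0.002, 0.814, 0.581, -0.001]
contact_force: [-0.8, 1.7, 2.0]
gripper_width: 0.001
grasp_force: 1.1
tool shift cm [-0.02  0.14  5.63] tool x in fixture [0.0058 1.     0.0012] f [-0.0012 -0.1758  0.1197] F [-1.3  1.3  2. ] t 12.6
```

Contact has begun on the raised pad. Pressing down.

```bash
python3 -m crank '[{"x":0,"y":0.1,"z":1,"turn":0},{"x":0,"y":0,"z":1,"turn":0},{"x":0,"y":0,"z":1,"turn":0},{"x":0,"y":0,"z":1,"turn":0},{"x":0,"y":0,"z":0,"turn":0}]' | grep -E "pos|contact"; python3 -m crank '[{"x":0,"y":0,"z":0.5,"turn":0},{"x":0,"y":0,"z":0.3,"turn":0},{"x":0,"y":0,"z":0.3,"turn":0},{"x":0,"y":0,"z":0,"turn":0},{"x":0,"y":0,"z":0,"turn":0}]'  | grep -E "pos|contact"
python3 -c "
from h import *
go([0,-.176,.0634])"
```

```text
tool_pos: [0.5075, -0.1624, 0.082]
contact_force: [-0.7, -2.4, 6.2]
tool_pos: [0.5077, -0.163, 0.0728]
contact_force: [-1.9, -2.7, 7.4]
tool shift cm [ 0.07 -0.22  0.94] tool x in fixture [ 0.0047  1.     -0.0021] f [ 0.0022 -0.1767  0.0728] F [-1.  -3.2  7.4] t 13.6
```

```bash
python3 -m crank '[{"x":0.1,"y":-0.2,"z":0.4,"turn":0},{"x":0,"y":0,"z":0.3,"turn":0},{"x":0,"y":0,"z":0.15,"turn":0},{"x":0,"y":0,"z":0,"turn":0},{"x":0,"y":0,"z":0,"turn":0}]' | grep -E "pos|contact"
python3 - <<'E'
from h import *
import cv2
go([0,-.176,.0634])
for i in range(2):
    p,d=manip.grab_frame("side")
cv2.imwrite("pics/side8.png",cv2.convertScaleAbs(cv2.resize(p[210:340,260:380,::-1],None,fx=4.5,fy=4.5,interpolation=cv2.INTER_CUBIC),alpha=1.8))
cam=manip.camera_model("side");P=fix(cloud("side",d)); go([0,-.176,.0634])
dark=p.max(2)<50
q=P.reshape(-1,3); 
for n,ys in dict(padout=(-.204,-.189),padin=(-.162,-.150),post=(-.222,-.214),arm=(-.14,-.10)).items():
    m=(q[:,1]>ys[0])&(q[:,1]<ys[1])&(abs(q[:,0])<.016)&(q[:,2]>.06)&(q[:,2]<.11); print(n,m.sum(),np.round(np.median(q[m],0),4) if m.any() else "")
E
```

```text
tool_pos: [0.5074, -0.1621, 0.0652]
contact_force: [-0.7, -4.5, 7.0]
tool shift cm [-0.   -0.17  0.18] tool x in fixture [ 0.0047  1.     -0.0026] f [ 0.0016 -0.176   0.0652] F [ 0.8 -4.5  7. ] t 14.1
tool shift cm [-0.   -0.16  0.18] tool x in fixture [ 0.0047  1.     -0.0027] f [ 0.0016 -0.176   0.0652] F [ 0.8 -4.6  7.2] t 14.2
padout 181 [ 0.0007 -0.1975  0.0934]
padin 6 [-0.0004 -0.1603  0.0923]
post 153 [ 0.0005 -0.2209  0.0854]
arm 4 [ 0.0008 -0.1375  0.0938]
```

View pics/side8.png

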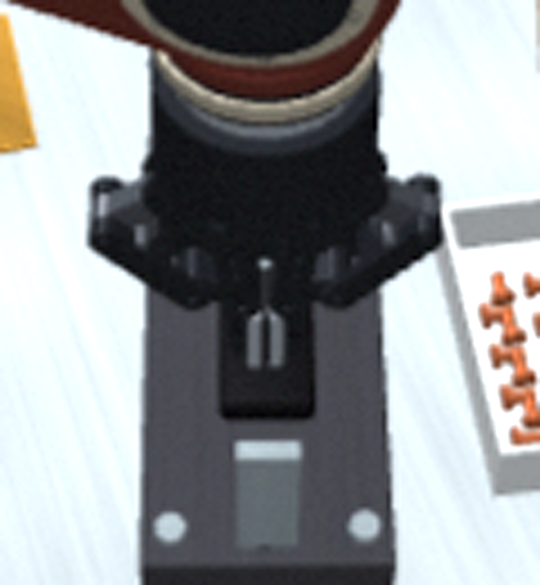

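The fingers are centred on the pad at about (265,360), near level: the outer end of the pad reads z≈93.4 mm. About 1.8 mm remains.

```bash
python3 -m crank '[{"x":0,"y":-0.1,"z":0.1,"turn":0},{"x":0,"y":0,"z":0.1,"turn":0},{"x":0,"y":0,"z":0,"turn":0},{"x":0,"y":0,"z":0,"turn":0}]' | grep -E "pos|contact"
python3 - <<'E'
from h import *
D=[];
for i in range(6):
    p,d=manip.grab_frame("side"); D.append(d)
P=fix(cloud("side",np.mean(D,0))); go([0,-.176,.0634])
for v in range(293,318): print(v,np.round(np.median(P[v,313:325],0)*1000,1))
E
```

```text
tool_pos: [0.5073, -0.162, 0.0638]
contact_force: [0.9, -4.2, 7.6]
tool shift cm [-0.01 -0.15  0.04] tool x in fixture [ 0.0048  1.     -0.0023] f [ 0.0015 -0.1759  0.0638] F [ 2.3 -4.1  7.8] t 14.9
293 [ 1.000e-01 -1.877e+02  9.240e+01]
294 [ 1.000e-01 -1.895e+02  9.230e+01]
295 [   0.  -191.5   92.5]
296 [  -0.8 -193.5   92.5]
297 [  -0.  -195.3   92.4]
298 [  -0.  -197.1   92.2]
299 [-1.00e-01 -1.99e+02  9.22e+01]
300 [-1.000e-01 -2.006e+02  9.160e+01]
301 [  -1.1 -201.6   90.1]
302 [-1.000e-01 -2.016e+02  8.680e+01]
303 [-1.000e-01 -2.017e+02  8.360e+01]
304 [   0.8 -168.4   20.9]
305 [   0.8 -170.5   21. ]
306 [   0.8 -172.4   20.8]
307 [  -0.3 -174.6   21. ]
308 [  -0.3 -215.6   91.8]
309 [  -0.3 -217.4   91.6]
310 [  -0.4 -219.5   92.1]
311 [  -0.4 -221.2   92. ]
312 [  -0.4 -221.7   89.5]
313 [  -0.4 -221.8   86.3]
314 [  -0.3 -221.8   82.9]
315 [  -0.3 -221.8   79.5]
316 [  -0.3 -221.6   75.8]
317 [  -0.3 -221.5   71.9]
```

The pad reads 92.3 mm against the post's 91.9 mm, so it is 0.4 mm high, in agreement with the touch calibration. One last nudge.

```bash
python3 -m crank '[{"x":0,"y":0,"z":0.05,"turn":0},{"x":0,"y":0,"z":0,"turn":0},{"x":0,"y":0,"z":0,"turn":0},{"x":0,"y":0,"z":0,"turn":0},{"x":0,"y":0,"z":0,"turn":0}]' | grep -E "pos|contact"
python3 - <<'E'
from h import *
D=[];T=[]
for i in range(6): D.append(manip.grab_frame("side")[1])
P=fix(cloud("side",np.mean(D,0))); go([0,-.176,.0634])
print("pad",np.median(P[290:300,313:325,2]),"post",np.median(P[308:312,313:325,2]))
P=fix(cloud("top",manip.grab_frame("top")[1])); q=P[150:230,240:330].reshape(-1,3)
m=(abs(q[:,2]-.1)<.005)&(q[:,1]>.03)&(q[:,1]<.09); print("jaw post",m.sum(),np.median(q[m],0))
m=(q[:,2]>.058)&(q[:,2]<.08)&(q[:,1]>.005)&(q[:,1]<.04); print("finial top",np.median(q[m],0),q[m][:,2].max())
E
```

```text
tool_pos: [0.5073, -0.162, 0.0633]
contact_force: [0.8, -4.7, 8.2]
tool shift cm [-0.01 -0.15 -0.01] tool x in fixture [ 0.0048  1.     -0.0024] f [ 0.0015 -0.1759  0.0633] F [ 2.1 -4.5  7.3] t 15.7
pad 0.09189136666234843 post 0.09184765301568143
jaw post 74 [-0.00051036  0.07049148  0.10004398]
finial top [0.0061543  0.02166012 0.0666097 ] 0.07332328236655283
```

The pad is flush with the level post to 0.05 mm, and the jaw and finial are as left. Handing in.

```bash
python3 -c "
from plant import manip
print(manip.job_done())"
```

```text
the job is handed in; nothing more can be done
None
```

The jaw is shut on the upright finial after a push of about 21 N, the arm is holding the lock lever level (flush with the level post to about 0.05 mm), and the job is handed in at about 16 s.

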